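# Click the cutting guide to its setting and lock it

### The job

The cutting guide on the practice shin bone has a knurled thumbwheel: lay a fingertip on its rim and roll it, top away from the robot, until the wheel's engraved line has clicked in between the two index ridges on the cheeks beside it. Then push the small cam lever on the guide round with a finger until it is folded right along the guide, to lock that setting. Touch and push only, with light pressure: grip nothing, leave the other instruments where they lie, and finish with the hand clear.

Things in the scene. Friction and masses are not known exactly. Their poses are not given: they have to be found in the camera images.
- rig: bone clamp fixed to the table, holding a 340 mm ivory shin bone level with the steel guide above it. Origin on the table straight below the wheel's middle; x across the bone, away from the robot; y along bone and guide towards the knee end; z up. Base plate 120 x 300 x 14 mm, y = -170 to 130 mm. Cutting block with stylus at y = 45 to 155 mm, no higher than 165 mm; cup behind, tools in front
- wheel (a joint): turn of the thumbwheel about its level axis (along the rig's y), rad; grows as the top of the rim rolls to the rig's +x, away from the robot. 0 = engraved line on top, at the index ridges. Clicks every 0.524 rad (12.6 mm of rim) and snaps into the nearest click when let go; starts one or two clicks short (-0.52 or -1.05). About 2.5 N along the rim takes it over a click
- wheel_centre (a point): middle of the thumbwheel, on its axis, 140 mm above the table. Wheel 48 mm in diameter, 18 mm wide (along y), ribbed rim, top at 164 mm, free from above. The round cheeks on both sides (38 mm in diameter, 8 mm thick, y = 10 to 18 and -18 to -10 mm) stand 5 mm lower than the rim; each has a 3 mm wide dark index ridge on its crown, 2 mm high
- wheel_line (a point): middle of the engraved line on the wheel's rim (a dark 3 mm line on a smooth 7 mm land among the ribs), 24 mm from the axis; turns with the wheel
- pivot (a point): the lever's upright pivot, on the flat top of the guide's body, 154 mm above the table, at the rig's x = 0, y = -56 mm. The body is a steel bar 30 mm wide (x = -15 to 15 mm), y = -84 to -18 mm
- lever (a joint): swing of the cam lever about its upright pivot, rad: 0 = pointing across the guide to the rig's -x (towards the robot); grows counter-clockwise seen from above, to a stop at 1.571 = folded along the guide, pointing to the rig's -y: locked. Starts at 0 to 0.35. Stays where it is left; about 1 N at its post moves it. It closes only while the wheel sits in a click, and then locks the wheel
- post_top (a point): top middle of the round post at the lever's end, 42 mm from the pivot: 11 mm in diameter, top 184 mm above the table, free sides from 163 to 184 mm; the lever's 9 mm wide arm lies at 158 to 163 mm
- mallet: steel mallet lying flat, head 42 mm in diameter and 75 mm long, handle about 190 mm; origin under the middle of the head, handle along its -x
- kidney_dish: open kidney-shaped steel dish with instruments in it, about 95 x 240 mm, 36 mm high; origin under its middle
- femur_block: upright steel cutting block 22 x 58 mm, 50 mm high, with dark saw slots; origin under its middle
- spacer: flat steel spacer 50 x 60 x 12 mm with an 80 mm flat handle along its -x; origin at the table where handle and spacer meet
- impactor: impactor handle standing on its 42 mm strike plate, 122 mm high; origin under its middle
- steel_cup: open steel cup, 72 mm across, 55 mm high; origin under its middle
- pin_driver: screwdriver-like pin driver lying flat, 190 mm long along its x; origin under its middle

How it is judged (in metres and radians):
On the way, in this order (a step that is already met when the one before it is completed fails the run):
1. the wheel has clicked in with its engraved line at the index ridges, the finger off it (value of joint wheel between -0.12 and 0.12 rad and contact force between the fingers and wheel below 0.3 N), for 0.2 s.
2. the cam lever is folded along the guide (value of joint wheel between -0.12 and 0.12 rad and value of joint lever above 1.42 rad), for 0.1 s.
At the end, for the whole second after the job is handed in: the thumbwheel is in the click with its engraved line on top (joint within 0.12 rad of 0), the lever is folded along the guide (beyond 1.42 rad of 1.57), and both stay so (all of step 2); the robot touches nothing.
It fails at once if the wheel is squeezed or pressed with more than 35 N (contact force between the fingers and wheel above 35 N).
It fails at once if the lever is squeezed or pushed with more than 30 N (contact force between the fingers and lever above 30 N).
It fails at once if another instrument is moved or lifted by more than 15 mm (distance of any of mallet, kidney_dish, femur_block, spacer, impactor, steel_cup, pin_driver from where it was at the start of the episode above 0.015 m).
It also fails if it takes over 54 s, if anything falls off the work surface, if the arm or the gripper's body presses on something with over 40 N, if the wrist force passes 120 N, or if a joint passes its speed limit or range.

### The arm

A 7-joint arm with a two-finger parallel gripper is mounted at the origin on the work surface. World frame = base frame: x ahead of the robot, y to its left, z up, the work surface at z = 0. Lengths are in m, angles in degrees, forces in N, time in s.
With the tool pointing down it reaches from about 0.4 to 0.875 m from the base axis. Payload 6.5 kg.
Tool frame: the origin (TCP) lies between the finger pads; the fingertips stand 19 mm ahead of it and the grasp point (between the pads) is the TCP (finger_overhang is the distance from the TCP to the fingertips, in m); z points along the fingers, y is the direction in which the jaws open and shut (so a half turn about z gives the same grasp; the last joint's range is limited). The gripper opens to 85 mm and grips with 20 to 120 N. Pads are 22 mm wide; open, the fingers measure 114 mm over their backs; the gripper's body (76 mm by 85 mm) begins 54 mm behind the grasp point. The pads swing forward as they close: fully open they stand 13 mm farther back than shut.
Start: joints at [66.509, 30.733, -0.252, 88.115, 0.149, 61.152, -4.079], TCP at [0.219, -0.612, 0.25] pointing down, gripper open.
Joint ranges: [-154.64, 154.64], [-21.42, 123.67], [-72.66, 72.17], [13.99, 137.28], [-74.86, 254.86], [10.95, 109.41], [-158.01, 158.01]. Speed limits (degrees/s): [136.94, 136.94, 180, 180, 180, 180, 180].

### API

Orientations are given as a 3x3 rotation matrix whose columns are the frame's x, y, z axes.
In Python, from rig import get_state, read_camera, get_calibration, hand_in, finger_overhang gives the robot as it stands.
- The arm moves only by the shell command python3 -m jog 'ROWS'. ROWS is JSON, a list of rows, each a list of 7 numbers: the shift along the world's x, y, z scaled (see below), then the turn, a rotation vector about the world's x, y, z scaled (see below), then the opening, from -1 (shut) to 1 (fully open), so that 0 is half open. A call has 1 to 12 rows; each row shifts and turns the commanded pose from where the row before left it; what a row does not reach is not made up. The controller multiplies each number of a shift by 0.03 m and each number of a turn by 0.12 rad. A row lasts 1/8 s, in which the tool goes at most 62.5 mm and 10.7 degrees, less where a joint would pass 70% of its speed; a pose out of reach is approached as far as the arm can. A call with a number of a shift or a turn outside -1 to 1 is refused whole. A call with a gripper value outside its range is refused whole. The fingers move at their own pace and stop on an object; the grip force is fixed at half the most. Time passes only in rows, so rows that do not move let the fingers close. It gives the time, the measured TCP pose, the force and the opening at its end, in the units of the state.
- get_state(): the state, without advancing time (a new reading comes with each control period).
- read_camera(name): name is "scene" or "top"; returns (picture, depth): 420x560x3 uint8, red, green, blue; 420x560 float32, m along the optical axis (not along the pixel's ray), 0 where there is no reading.
- get_calibration(name): a dict with "fx", "fy", "cx", "cy" (pixels), "eye" and "rotation" of the camera in the world. Camera axes: x right, y up, looking along -z (the intrinsics and any distortion apply to the point x, -y, -z); pixel columns grow to the right and rows downward; lengths in m; the calibration is good to about 2 mm. A picture is of the moment at which its call begins. get_calibration takes no time and is no camera call.
- hand_in(): hands the job in, once; it reports no verdict.
The state is a dict: "t": time; "joint_positions": joint angles; "qd": joint speeds; "joint_torque": joint torques, N m; "eef_pos": TCP position; "tcp_rot": TCP orientation; "contact_force": force on the tool from outside, world axes, zero at the start; "torque": the same for the moment, N m; "grip_width": finger opening in m.
Only numpy, scipy, OpenCV 4.12 (cv2) and the standard library are available. Lean on these libraries where they do the work, as an engineer would, in place of code of your own. Each camera call takes 0.05 s, during which the arm holds its last target.

## Working session

There is one attempt and no reset: what is moved stays moved. The work goes in short steps, Python scripts to look and compute and a shell command to move; the robot and the scene stay as the last step left them, time stands still between calls to the robot, and variables do not carry over. Pictures are saved under pics/ and viewed, and the job is handed in when it is done.

```bash
mkdir -p pics; ls; python3 - <<'E'
from rig import *
import cv2, numpy as np
s=get_state(); print({k:np.round(v,3).tolist() for k,v in s.items()}); 
fo=finger_overhang; print(fo() if callable(fo) else fo)
for n in ("scene","top"):
    p,d=read_camera(n); cv2.imwrite(f"pics/{n}0.png",p[:,:,::-1]); np.save(f"{n}0.npy",d)
    print(n,{k:np.round(v,4).tolist() if not isinstance(v,str) else v for k,v in get_calibration(n).items()})
E
```

```text
pics
{'t': 0.0, 'joint_positions': [66.509, 30.779, -0.256, 88.171, 0.15, 61.152, -4.078], 'qd': [-0.048, -0.076, 0.125, 0.021, -0.061, 0.198, 0.019], 'joint_torque': [-0.001, -58.342, 1.048, -25.91, 0.012, 0.01, 0.0], 'eef_pos': [0.219, -0.611, 0.249], 'tcp_rot': [[0.941, 0.337, -0.001], [0.337, -0.941, 0.002], [-0.0, -0.002, -1.0]], 'contact_force': [-0.7, -0.363, 0.173], 'torque': [-0.026, -0.017, -0.008], 'grip_width': 0.085}
0.019
scene {'fx': 510.7134, 'fy': 510.7134, 'cx': 267.8496, 'cy': 210.4478, 'eye': [1.1788, -0.0638, 1.1272], 'rotation': [[0.129, -0.8274, 0.5465], [0.9916, 0.1135, -0.0622], [-0.0106, 0.55, 0.8351]]}
top {'fx': 514.662, 'fy': 514.662, 'cx': 270.896, 'cy': 209.8414, 'eye': [0.393, 0.0034, 1.5109], 'rotation': [[-0.0237, 0.9961, -0.085], [-0.9997, -0.0228, 0.0118], [0.0099, 0.0852, 0.9963]]}
```

View pics/scene0.png

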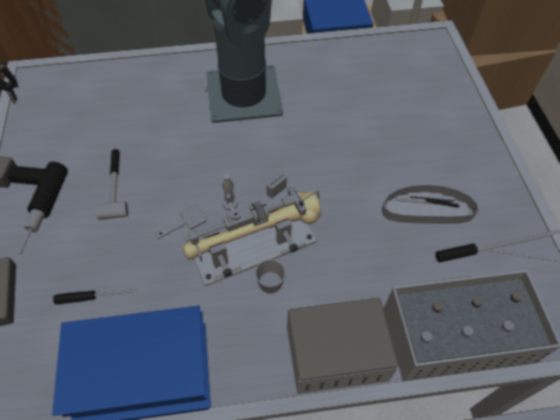

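View pics/top0.png

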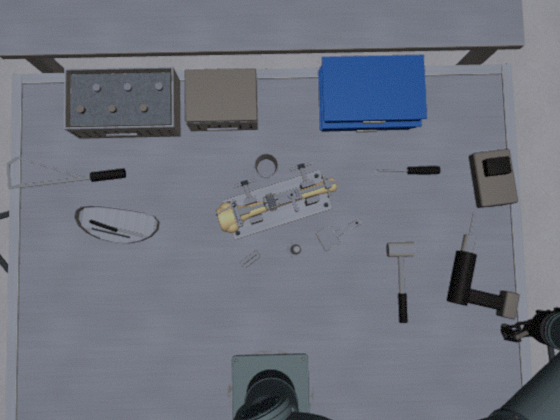

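```bash
cat > h.py <<'E'
from rig import *
import cv2, numpy as np
def world(n,u,v,d):
    c=get_calibration(n); z=d
    p=np.array([(u-c['cx'])/c['fx']*z,-(v-c['cy'])/c['fy']*z,-z])
    return np.array(c['eye'])+np.array(c['rotation'])@p
def proj(n,P):
    c=get_calibration(n); p=np.array(c['rotation']).T@(np.array(P)-np.array(c['eye']))
    return np.array([c['cx']+c['fx']*p[0]/-p[2], c['cy']-c['fy']*p[1]/-p[2]])
def onplane(n,u,v,h):
    a=world(n,u,v,1.); e=np.array(get_calibration(n)['eye']); t=(h-e[2])/(a[2]-e[2]); return e+t*(a-e)
def crop(src,box,f,out,n=None):
    p=cv2.imread(src); x0,y0,x1,y1=box; q=cv2.resize(p[y0:y1,x0:x1],None,fx=f,fy=f,interpolation=cv2.INTER_CUBIC)
    for u in range(-(-x0//10)*10,x1,10):
        cv2.line(q,((u-x0)*f,0),((u-x0)*f,6),(0,0,255),1); 
        if u%20==0: cv2.putText(q,str(u),((u-x0)*f,16),0,.35,(0,0,255),1)
    for v in range(-(-y0//10)*10,y1,10):
        cv2.line(q,(0,(v-y0)*f),(6,(v-y0)*f),(0,0,255),1); cv2.putText(q,str(v),(7,(v-y0)*f+4),0,.35,(0,0,255),1)
    cv2.imwrite(out,q)
E
python3 - <<'E'
from h import *
crop("pics/scene0.png",(180,165,330,285),5,"pics/s0c.png")
crop("pics/top0.png",(205,145,350,265),5,"pics/t0c.png")
E
```

```text
(no output)
```

View pics/s0c.png

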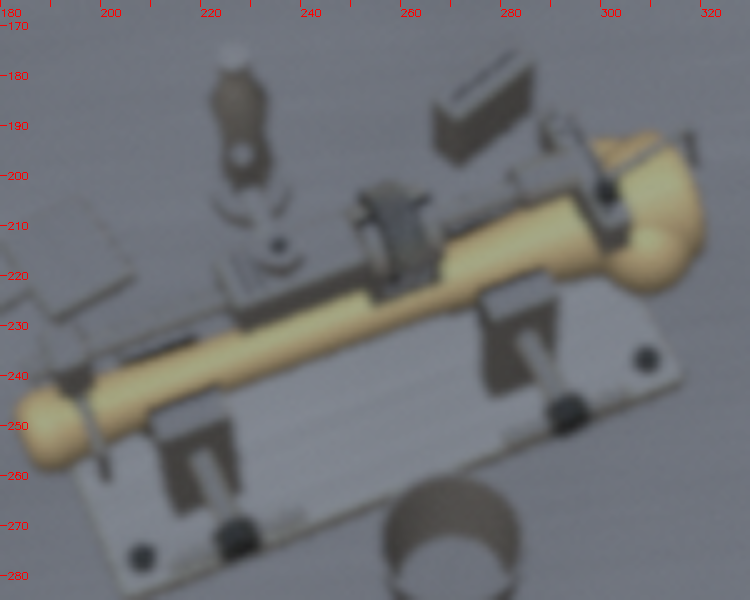

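View pics/t0c.png

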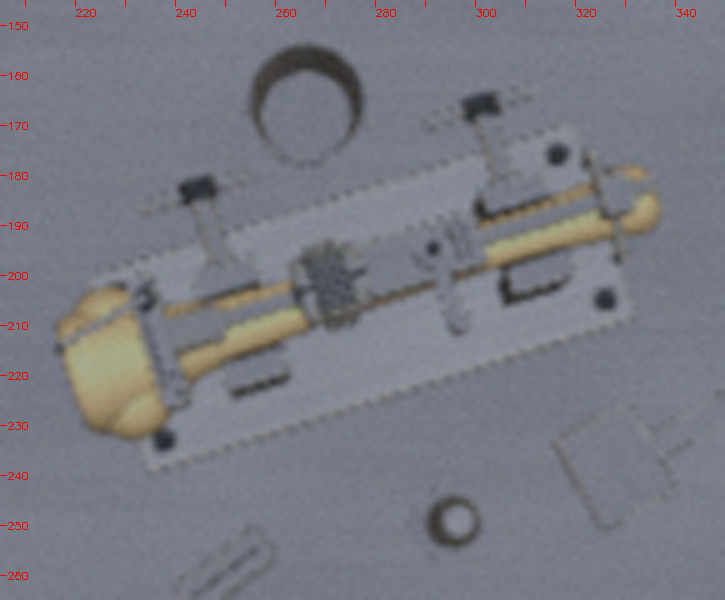

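```bash
python3 - <<'E'
from h import *
d=np.load("top0.npy"); c=get_calibration("top")
v,u=np.mgrid[0:420,0:560]
z=d
P=np.stack([(u-c['cx'])/c['fx']*z,-(v-c['cy'])/c['fy']*z,-z],-1)@np.array(c['rotation']).T+np.array(c['eye'])
print("table z",np.median(P[240:320,120:220,2]))
m=np.zeros(z.shape,bool); m[160:242,210:345]=1
pl=m&(P[...,2]>.008)&(P[...,2]<.024)&(z>0)
n,l,st,_=cv2.connectedComponentsWithStats(pl.astype(np.uint8)); 
pts=P[pl][:,:2].astype(np.float32); 
hull=P[m&(P[...,2]>.008)&(P[...,2]<.2)&(z>0)]
r=cv2.minAreaRect(pts*1000); print("plate rect",r)
# yaw & wheel: corners by hand on plane .014
for q in [(319,170),(330,209),(233,238)]: print(q,onplane("top",*q,.014).round(4))
print("wheel",onplane("top",269,202,.164).round(4),"pivot",onplane("top",289.5,194.5,.163).round(4),"post",onplane("top",295,209,.184).round(4))
# high points
for lo,hi in [(.155,.17),(.172,.195)]:
    mm=m&(P[...,2]>lo)&(P[...,2]<hi)&(u>255)&(u<305); print(lo,mm.sum(),P[mm].mean(0).round(4), P[mm][:,2].max())
mm=m&(P[...,2]>.172)&(P[...,2]<.2); vv,uu=np.nonzero(mm); print([(a,b,P[b,a].round(3).tolist()) for a,b in zip(uu,vv)][:30])
np.save("P.npy",P)
E
```

```text
table z 0.0015523548371765283
plate rect ((549.0045776367188, -35.16313171386719), (389.6504211425781, 239.304443359375), 88.60791015625)
(319, 170) [ 0.635  -0.1586  0.014 ]
(330, 209) [ 0.5192 -0.1871  0.014 ]
(233, 238) [0.4412 0.0976 0.014 ]
wheel [ 0.5287 -0.0081  0.164 ] pivot [ 0.5474 -0.0626  0.163 ] post [ 0.5069 -0.0748  0.184 ]
0.155 343 [ 0.5375 -0.0402  0.1608] 0.1699889310920044
0.172 15 [ 0.5073 -0.0778  0.1849] 0.19161294367239257
[(np.int64(296), np.int64(207), [0.512, -0.077, 0.187]), (np.int64(297), np.int64(207), [0.512, -0.08, 0.182]), (np.int64(295), np.int64(208), [0.51, -0.075, 0.182]), (np.int64(296), np.int64(208), [0.509, -0.077, 0.186]), (np.int64(297), np.int64(208), [0.509, -0.08, 0.19]), (np.int64(298), np.int64(208), [0.509, -0.083, 0.185]), (np.int64(294), np.int64(209), [0.508, -0.073, 0.173]), (np.int64(295), np.int64(209), [0.507, -0.075, 0.186]), (np.int64(296), np.int64(209), [0.506, -0.077, 0.189]), (np.int64(297), np.int64(209), [0.506, -0.08, 0.19]), (np.int64(298), np.int64(209), [0.507, -0.082, 0.186]), (np.int64(295), np.int64(210), [0.504, -0.074, 0.192]), (np.int64(296), np.int64(210), [0.504, -0.077, 0.187]), (np.int64(297), np.int64(210), [0.504, -0.08, 0.186]), (np.int64(296), np.int64(211), [0.503, -0.078, 0.172])]
```

```bash
cat > ov.py <<'E'
from h import *
def model(x,y,yaw,wh=0,lev=0.2):
    a=np.radians(yaw); R=np.array([[np.cos(a),-np.sin(a),0],[np.sin(a),np.cos(a),0],[0,0,1]]); o=np.array([x,y,0])
    T=lambda p:(R@np.array(p)/1000+o)
    L=[]
    L.append([(-60,-170,14),(60,-170,14),(60,130,14),(-60,130,14),(-60,-170,14)])
    L.append([(-15,-84,154),(15,-84,154),(15,-18,154),(-15,-18,154),(-15,-84,154)])
    t=np.linspace(0,2*np.pi,25)
    for yy in(-9,9): L.append([(24*np.cos(s),yy,140+24*np.sin(s)) for s in t])
    L.append([(24*np.sin(wh),yy,140+24*np.cos(wh)) for yy in(-9,9)])
    px,py=-42*np.cos(lev),-56-42*np.sin(lev)
    L.append([(px+5.5*np.cos(s),py+5.5*np.sin(s),184) for s in t])
    L.append([(0,-56,163),(px,py,163)])
    return [[T(p) for p in l] for l in L]
def overlay(n,src,box,f,out,*m):
    crop(src,box,f,out); q=cv2.imread(out)
    for i,l in enumerate(model(*m)):
        pp=[((proj(n,p)-np.array(box[:2])+.5)*f) for p in l]
        cv2.polylines(q,[np.int32(np.round(pp))],False,[(0,255,0),(255,255,0),(255,0,255),(255,0,255),(0,0,255),(0,165,255),(0,255,255)][i],1)
    cv2.imwrite(out,q)
E
python3 - <<'E'
from ov import *
m=(.532,-.010,15,-.52,.2)
overlay("scene","pics/scene0.png",(180,165,330,285),5,"pics/s0o.png",*m)
overlay("top","pics/top0.png",(205,145,350,265),5,"pics/t0o.png",*m)
E
```

```text
(no output)
```

View pics/s0o.png

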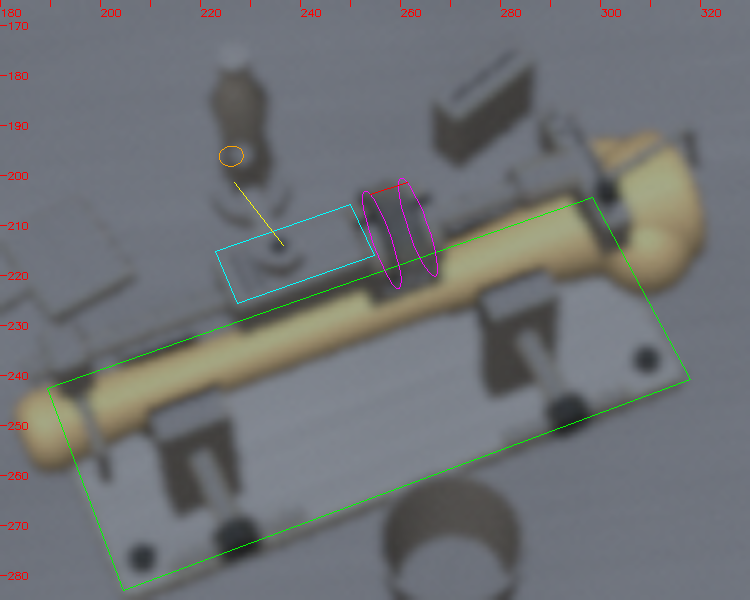

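View pics/t0o.png

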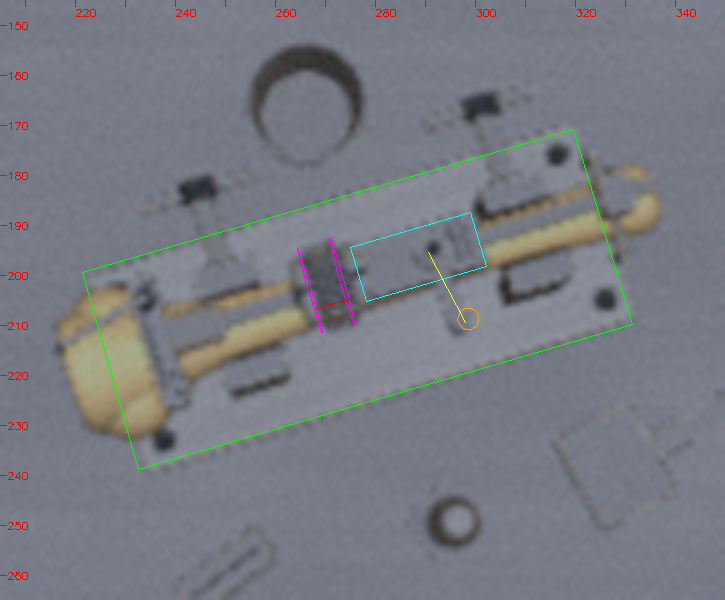

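```bash
python3 - <<'E'
from ov import *
crop("pics/scene0.png",(215,180,285,230),10,"pics/s0z.png")
crop("pics/top0.png",(250,180,310,222),12,"pics/t0z.png")
for (x,y,yaw) in [(.532,-.010,15),(.530,-.010,15.5)]:
  a=np.radians(yaw); ex=np.array([np.cos(a),np.sin(a),0]); ey=np.array([-np.sin(a),np.cos(a),0]);o=np.array([x,y,0])
  for nm,p in dict(r1=(0,14,161),r2=(0,-14,161),top=(0,0,164),l1=(-12,0,160.8),l2=(-20.8,0,152),piv=(0,-56,163)).items():
    w=o+(p[0]*ex+p[1]*ey+np.array([0,0,p[2]]))/1000
    print(nm,proj("scene",w).round(1),proj("top",w).round(1))
E
```

```text
r1 [264.8 204.1] [264.6 202.3]
r2 [253.4 208.1] [274.8 199.4]
top [259.1 205.3] [269.7 200.7]
l1 [257.2 202.1] [271.  205.2]
l2 [255.9 201.4] [271.9 208.7]
piv [236.1 213.6] [290.1 194.8]
r1 [264.7 203.3] [264.6 203.1]
r2 [253.3 207.4] [274.8 200.1]
top [259.  204.6] [269.7 201.5]
l1 [257.  201.4] [271. 206.]
l2 [255.7 200.7] [272.  209.4]
piv [236.1 213. ] [290.1 195.4]
```

View pics/s0z.png

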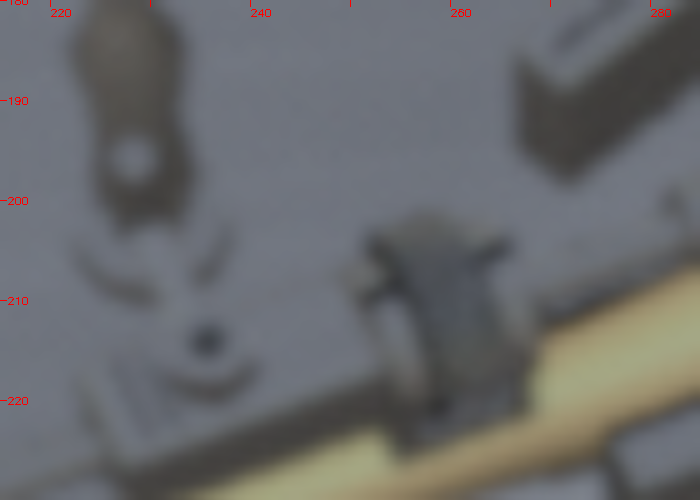

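View pics/t0z.png

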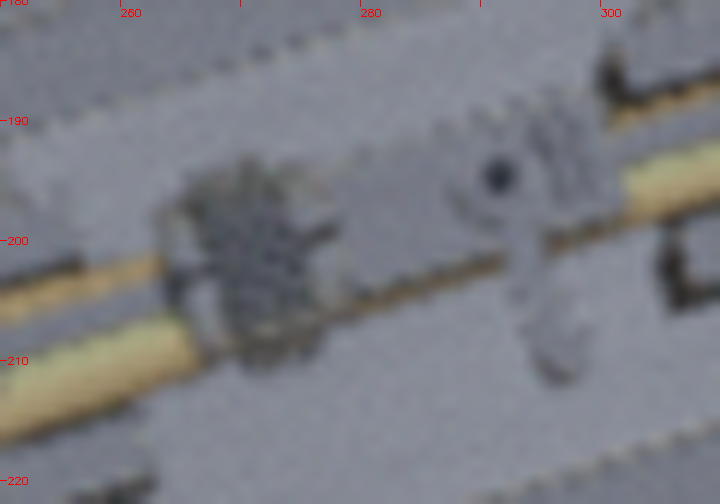

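```bash
python3 -m jog '[[0.5,1,0,0,0,-0.34,-1],[0.5,1,0,0,0,-0.34,-1],[0.5,1,0,0,0,0,-1],[0.5,1,0,0,0,0,-1],[0.5,1,0,0,0,0,-1],[0.5,1,0,0,0,0,-1],[0.5,1,0,0,0,0,-1],[0.5,1,0,0,0,0,-1],[0.5,1,0,0,0,0,-1],[0.5,1,0,0,0,0,-1]]'; python3 - <<'E'
from h import *
print(onplane("top",296,208.5,.184),onplane("scene",227.3,195.8,.184))
print(get_state()['tcp_rot'])
E
```

```text
t: 1.35
eef_pos: [0.3693, -0.3108, 0.2501]
tcp_rot: [[0.966, 0.259, -0.0], [0.259, -0.966, 0.0], [-0.0, -0.0, -1.0]]
contact_force: [-0.2, -0.2, 0.4]
grip_width: -0.0
[ 0.50818284 -0.07740108  0.184     ] [ 0.50990142 -0.07914137  0.184     ]
[[ 9.65807814e-01  2.59258725e-01 -4.23796010e-04]
 [ 2.59258848e-01 -9.65807838e-01  2.64899695e-04]
 [-3.40627951e-04 -3.65715061e-04 -9.99999875e-01]]
```

```bash
python3 - <<'E'
from ov import *
for n,b,f in (("top",(255,185,285,219),20),("scene",(240,192,276,228),16)):
    p=np.mean([read_camera(n)[0].astype(float) for _ in range(8)],0)
    cv2.imwrite(f"pics/{n}1.png",np.clip(p[:,:,::-1]*1.8-60,0,255).astype(np.uint8)); crop(f"pics/{n}1.png",b,f,f"pics/{n}1z.png")
a=cv2.imread("pics/top1z.png");b=cv2.imread("pics/scene1z.png")
h=max(a.shape[0],b.shape[0]); q=np.zeros((h,a.shape[1]+b.shape[1],3),np.uint8); q[:a.shape[0],:a.shape[1]]=a; q[:b.shape[0],a.shape[1]:]=b
cv2.imwrite("pics/both1.png",cv2.resize(q,None,fx=.67,fy=.67))
E
```

```text
(no output)
```

View pics/both1.png

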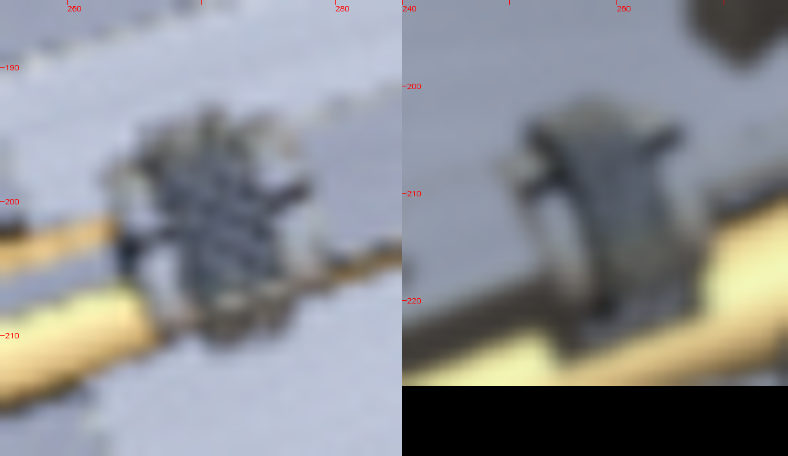

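```bash
python3 -m jog '[[0.52,1,0,0,0,0,-1],[0.52,1,0,0,0,0,-1],[0.52,1,0,0,0,0,-1],[0.52,1,0,0,0,0,-1],[0.52,1,0,0,0,0,-1],[0.52,1,0,0,0,0,-1],[0.52,1,0,0,0,0,-1],[0.52,1,-0.4,0,0,0,-1],[0.52,1,-0.5,0,0,0,-1],[0.52,0.9,-0.6,0,0,0,-1],[0,0,-0.4,0,0,0,-1],[0,0,0,0,0,0,-1]]'
```

```text
t: 3.65
eef_pos: [0.5241, -0.0158, 0.1924]
tcp_rot: [[0.966, 0.259, -0.003], [0.259, -0.966, -0.001], [-0.003, -0.0, -1.0]]
contact_force: [-0.3, -0.8, 0.4]
grip_width: -0.0002
```

```bash
python3 -m jog '[[0,0,-0.15,0,0,0,-1],[0,0,-0.08,0,0,0,-1],[0,0,0,0,0,0,-1]]'; for i in 1; do python3 -m jog '[[0,0,-0.05,0,0,0,-1],[0,0,0,0,0,0,-1]]'; done
```

```text
t: 4.03
eef_pos: [0.525, -0.0154, 0.1865]
tcp_rot: [[0.966, 0.259, 0.0], [0.259, -0.966, -0.0], [0.0, 0.0, -1.0]]
contact_force: [0.8, -0.8, -0.6]
grip_width: 0.0003
t: 4.28
eef_pos: [0.5251, -0.015, 0.1849]
tcp_rot: [[0.966, 0.259, -0.0], [0.259, -0.966, 0.0], [0.0, -0.0, -1.0]]
contact_force: [-1.5, -1.6, -0.5]
grip_width: -0.0
```

```bash
python3 -m jog '[[0,0,-0.04,0,0,0,-1],[0,0,0,0,0,0,-1]]';python3 -m jog '[[0,0,-0.03,0,0,0,-1],[0,0,0,0,0,0,-1]]'
```

```text
t: 4.53
eef_pos: [0.525, -0.0149, 0.1836]
tcp_rot: [[0.966, 0.259, -0.0], [0.259, -0.966, 0.0], [-0.0, -0.0, -1.0]]
contact_force: [-0.2, -0.5, -0.6]
grip_width: 0.0002
t: 4.78
eef_pos: [0.5252, -0.0149, 0.183]
tcp_rot: [[0.966, 0.259, 0.0], [0.259, -0.966, -0.0], [0.0, 0.0, -1.0]]
contact_force: [-1.1, 0.4, 2.4]
grip_width: -0.0002
```

```bash
python3 -m jog '[[0,0,-0.02,0,0,0,-1],[0,0,0,0,0,0,-1]]'
```

```text
t: 5.03
eef_pos: [0.5254, -0.0149, 0.1829]
tcp_rot: [[0.966, 0.259, 0.001], [0.259, -0.966, -0.0], [0.001, 0.0, -1.0]]
contact_force: [-1.7, 0.5, 7.5]
grip_width: 0.0001
```

```bash
python3 -m jog '[[0.1,0.027,-0.008,0,0,0,-1],[0.1,0.027,0,0,0,0,-1]]';python3 -m jog '[[0.1,0.027,0,0,0,0,-1]]';python3 -m jog '[[0.1,0.027,0,0,0,0,-1],[0,0,0,0,0,0,-1]]'
```

```text
t: 5.28
eef_pos: [0.5325, -0.0128, 0.183]
tcp_rot: [[0.966, 0.259, 0.003], [0.259, -0.966, 0.001], [0.003, 0.0, -1.0]]
contact_force: [1.3, 0.8, 5.0]
grip_width: 0.0001
t: 5.4
eef_pos: [0.5347, -0.0122, 0.1829]
tcp_rot: [[0.966, 0.259, 0.001], [0.259, -0.966, 0.0], [0.001, 0.0, -1.0]]
contact_force: [-4.8, 0.1, 12.1]
grip_width: -0.0001
t: 5.65
eef_pos: [0.538, -0.0112, 0.183]
tcp_rot: [[0.966, 0.26, 0.002], [0.26, -0.966, 0.0], [0.002, 0.0, -1.0]]
contact_force: [-1.2, 0.8, 8.0]
grip_width: 0.0
```

```bash
python3 -m jog '[[0,0,0.3,0,0,0,-1],[0,0,1,0,0,0,-1],[-0.5,-1,0.6,0,0,0,-1],[-0.7,-1,0,0,0,0,-1],[-0.7,-1,0,0,0,0,-1],[-0.7,-1,0,0,0,0,-1],[-0.7,-1,0,0,0,0,-1],[-0.5,-1,0,0,0,0,-1],[0,0,0,0,0,0,-1]]'
cat > look.py <<'E'
from ov import *
import sys
k=sys.argv[1]
for n,b,f in (("top",(255,185,285,219),20),("scene",(240,192,276,228),16)):
    p=np.mean([read_camera(n)[0].astype(float) for _ in range(6)],0)
    cv2.imwrite(f"pics/{n}{k}.png",np.clip(p[:,:,::-1]*1.8-60,0,255).astype(np.uint8)); crop(f"pics/{n}{k}.png",b,f,f"pics/{n}{k}z.png")
a=cv2.imread(f"pics/top{k}z.png");b=cv2.imread(f"pics/scene{k}z.png")
h=max(a.shape[0],b.shape[0]); q=np.zeros((h,a.shape[1]+b.shape[1],3),np.uint8); q[:a.shape[0],:a.shape[1]]=a; q[:b.shape[0],a.shape[1]:]=b
cv2.imwrite(f"pics/both{k}.png",cv2.resize(q,None,fx=.67,fy=.67))
E
python3 look.py 2
```

```text
t: 6.78
eef_pos: [0.4216, -0.1942, 0.2391]
tcp_rot: [[0.967, 0.254, -0.001], [0.254, -0.967, -0.001], [-0.001, 0.001, -1.0]]
contact_force: [0.1, 0.4, 0.4]
grip_width: -0.0001
```

View pics/both2.png

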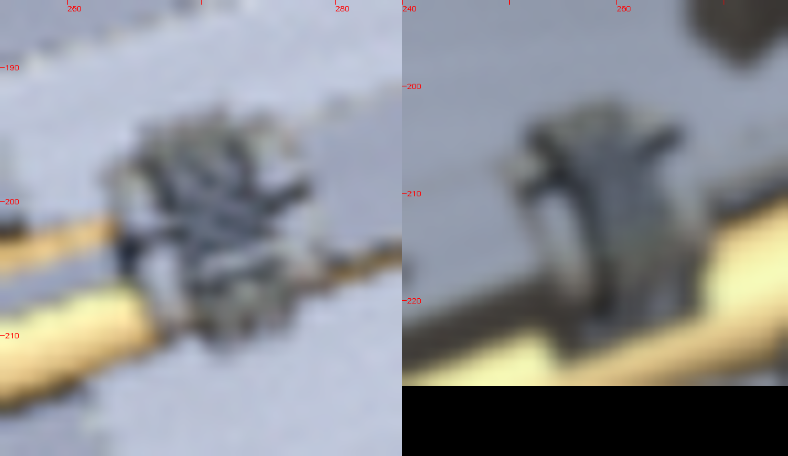

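```bash
python3 -m jog '[[0.57,1,0,0,0,0,-1],[0.57,1,0,0,0,0,-1],[0.57,1,0,0,0,0,-1],[0.57,1,0,0,0,0,-1],[0.57,1,0,0,0,0,-1],[0.57,1,0,0,0,0,-1],[0,0,-0.8,0,0,0,-1],[0,0,-0.7,0,0,0,-1],[0,0,0,0,0,0,-1]]'
```

```text
t: 8.5
eef_pos: [0.5245, -0.0117, 0.1926]
tcp_rot: [[0.966, 0.259, -0.003], [0.259, -0.966, 0.0], [-0.003, -0.001, -1.0]]
contact_force: [-0.5, 0.0, -0.0]
grip_width: 0.0002
```

```bash
python3 -m jog '[[0,-0.1,-0.15,0,0,0,-1],[0,0,-0.12,0,0,0,-1],[0,0,0,0,0,0,-1]]'; python3 -m jog '[[0,0,-0.04,0,0,0,-1],[0,0,0,0,0,0,-1]]'
```

```text
t: 8.88
eef_pos: [0.5257, -0.0149, 0.186]
tcp_rot: [[0.966, 0.259, 0.0], [0.259, -0.966, -0.0], [0.0, 0.0, -1.0]]
contact_force: [-0.3, -0.2, 0.3]
grip_width: -0.0001
t: 9.12
eef_pos: [0.5257, -0.0147, 0.1847]
tcp_rot: [[0.966, 0.259, 0.0], [0.259, -0.966, 0.0], [0.0, -0.0, -1.0]]
contact_force: [-0.5, -0.5, 0.2]
grip_width: -0.0
```

```bash
python3 -m jog '[[0,0,-0.04,0,0,0,-1],[0,0,-0.02,0,0,0,-1],[0,0,0,0,0,0,-1]]'
```

```text
t: 9.5
eef_pos: [0.5259, -0.0147, 0.183]
tcp_rot: [[0.966, 0.259, 0.0], [0.259, -0.966, 0.0], [0.0, 0.0, -1.0]]
contact_force: [-1.0, -0.3, 2.4]
grip_width: 0.0001
```

```bash
python3 -m jog '[[0,0,-0.02,0,0,0,-1],[0,0,0,0,0,0,-1]]'
```

```text
t: 9.75
eef_pos: [0.5261, -0.0146, 0.1829]
tcp_rot: [[0.966, 0.259, 0.001], [0.259, -0.966, -0.0], [0.001, 0.0, -1.0]]
contact_force: [-1.1, 0.7, 7.4]
grip_width: -0.0
```

Same contact as before; the same roll once more.

```bash
python3 -m jog '[[0.1,0.027,-0.008,0,0,0,-1],[0.1,0.027,0,0,0,0,-1],[0.1,0.027,0,0,0,0,-1],[0.1,0.027,0,0,0,0,-1],[0,0,0,0,0,0,-1]]'; python3 -m jog '[[0,0,0.3,0,0,0,-1],[0,0,1,0,0,0,-1],[-0.5,-1,0.6,0,0,0,-1],[-0.7,-1,0,0,0,0,-1],[-0.7,-1,0,0,0,0,-1],[-0.7,-1,0,0,0,0,-1],[-0.7,-1,0,0,0,0,-1],[-0.5,-1,0,0,0,0,-1],[0,0,0,0,0,0,-1]]'
python3 look.py 3
```

```text
t: 10.38
eef_pos: [0.5383, -0.011, 0.1829]
tcp_rot: [[0.966, 0.26, 0.001], [0.26, -0.966, 0.0], [0.001, 0.0, -1.0]]
contact_force: [-0.9, 0.1, 8.5]
grip_width: -0.0002
t: 11.5
eef_pos: [0.4222, -0.1939, 0.2392]
tcp_rot: [[0.967, 0.255, -0.001], [0.255, -0.967, -0.001], [-0.001, 0.001, -1.0]]
contact_force: [0.5, 0.6, -0.6]
grip_width: 0.0
```

View pics/both3.png

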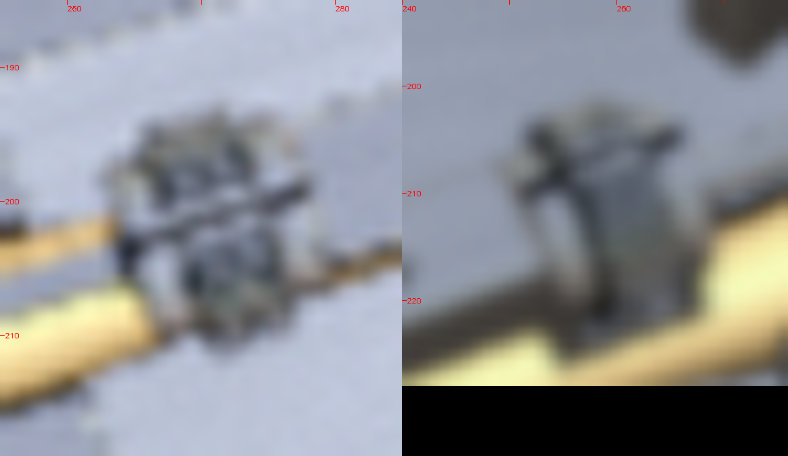

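```bash
python3 -m jog '[[0.51,0.96,0,0,0,0,-1],[0.51,0.96,0,0,0,0,-1],[0.51,0.96,0,0,0,0,-1],[0.51,0.96,0,0,0,0,-1],[0.51,0.96,0,0,0,0,-1],[0,0,0,0,0,0,-1]]'; python3 -m jog '[[0,0,-0.6,0,0,0,-1],[0,0,-0.6,0,0,0,-1],[0,0,-0.4,0,0,0,-1],[0,0,0,0,0,0,-1]]'
python3 - <<'E'
from ov import *
p,_=read_camera("scene"); cv2.imwrite("pics/s4.png",p[:,:,::-1]); crop("pics/s4.png",(180,130,320,240),5,"pics/s4c.png")
s=get_state(); r=np.array(s['eef_pos'])-[.532,-.012,0]; a=np.radians(15); print(r[0]*np.cos(a)+r[1]*np.sin(a), -r[0]*np.sin(a)+r[1]*np.cos(a), s['joint_positions'])
E
```

```text
t: 12.85
eef_pos: [0.5011, -0.0446, 0.2391]
tcp_rot: [[0.965, 0.264, 0.001], [0.264, -0.965, 0.001], [0.001, -0.001, -1.0]]
contact_force: [0.0, -0.5, -0.5]
grip_width: -0.0
t: 13.35
eef_pos: [0.4994, -0.048, 0.1903]
tcp_rot: [[0.966, 0.259, -0.002], [0.259, -0.966, -0.0], [-0.002, -0.0, -1.0]]
contact_force: [0.3, 1.2, -0.4]
grip_width: 0.0001
-0.04013011075288986 -0.026333135354412694 [ 13.8923316   22.05763639 -16.60151224 112.46018467   8.48958657
  46.66040157 -82.40761413]
```

View pics/s4c.png

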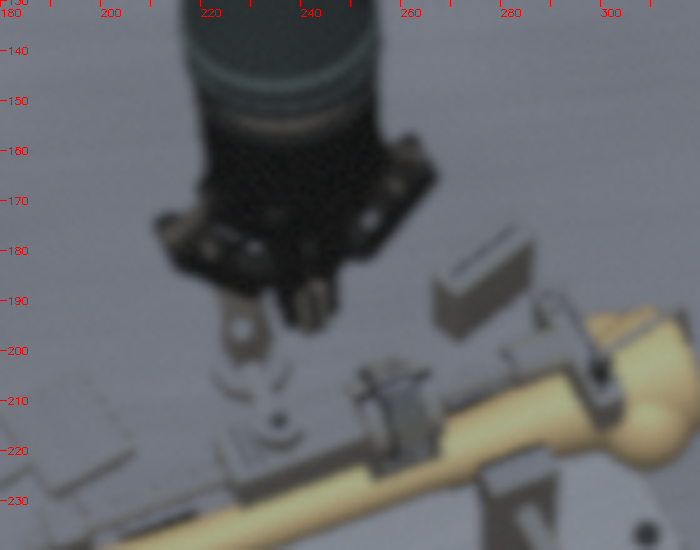

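```bash
python3 -m jog '[[0.035,-0.13,0,0,0,0,-1],[0.035,-0.13,0,0,0,0,-1],[0,0,0,0,0,0,-1]]'; for i in 1 ; do python3 -m jog '[[0.018,-0.065,0,0,0,0,-1],[0,0,0,0,0,0,-1]]'; done
```

```text
t: 13.78
eef_pos: [0.5026, -0.0559, 0.1913]
tcp_rot: [[0.966, 0.258, 0.001], [0.258, -0.966, -0.0], [0.001, 0.0, -1.0]]
contact_force: [-0.1, -0.6, 0.1]
grip_width: 0.0002
t: 14.02
eef_pos: [0.5029, -0.0573, 0.191]
tcp_rot: [[0.966, 0.259, 0.0], [0.259, -0.966, -0.0], [0.0, 0.0, -1.0]]
contact_force: [-0.4, -0.7, 0.4]
grip_width: -0.0004
```

```bash
python3 -m jog '[[0.018,-0.065,0,0,0,0,-1],[0,0,0,0,0,0,-1]]';python3 -m jog '[[0.018,-0.065,0,0,0,0,-1],[0,0,0,0,0,0,-1]]';
```

```text
t: 14.28
eef_pos: [0.5034, -0.0593, 0.191]
tcp_rot: [[0.966, 0.259, -0.0], [0.259, -0.966, -0.0], [-0.0, 0.0, -1.0]]
contact_force: [0.1, 0.7, 0.1]
grip_width: -0.0003
t: 14.52
eef_pos: [0.5039, -0.0612, 0.191]
tcp_rot: [[0.966, 0.259, -0.0], [0.259, -0.966, 0.0], [0.0, -0.0, -1.0]]
contact_force: [-0.6, 1.1, -0.6]
grip_width: 0.0001
```

```bash
python3 -m jog '[[0.018,-0.065,0,0,0,0,-1],[0,0,0,0,0,0,-1]]';python3 -m jog '[[0.018,-0.065,0,0,0,0,-1],[0,0,0,0,0,0,-1]]';python3 - <<'E'
from ov import *
p=np.mean([read_camera("scene")[0].astype(float) for _ in range(2)],0); cv2.imwrite("pics/s5.png",p[:,:,::-1]); crop("pics/s5.png",(195,160,275,220),10,"pics/s5c.png")
E
```

```text
t: 14.78
eef_pos: [0.5044, -0.0632, 0.191]
tcp_rot: [[0.966, 0.259, -0.0], [0.259, -0.966, -0.0], [-0.0, 0.0, -1.0]]
contact_force: [-0.9, 0.3, -0.3]
grip_width: 0.0002
t: 15.02
eef_pos: [0.505, -0.0653, 0.191]
tcp_rot: [[0.966, 0.259, -0.0], [0.259, -0.966, -0.0], [-0.0, 0.0, -1.0]]
contact_force: [-1.1, 0.1, 0.0]
grip_width: 0.0[ WARN:0@1.735] global loadsave.cpp:1063 imwrite_ Unsupported depth image for selected encoder is fallbacked to CV_8U.
```

View pics/s5c.png

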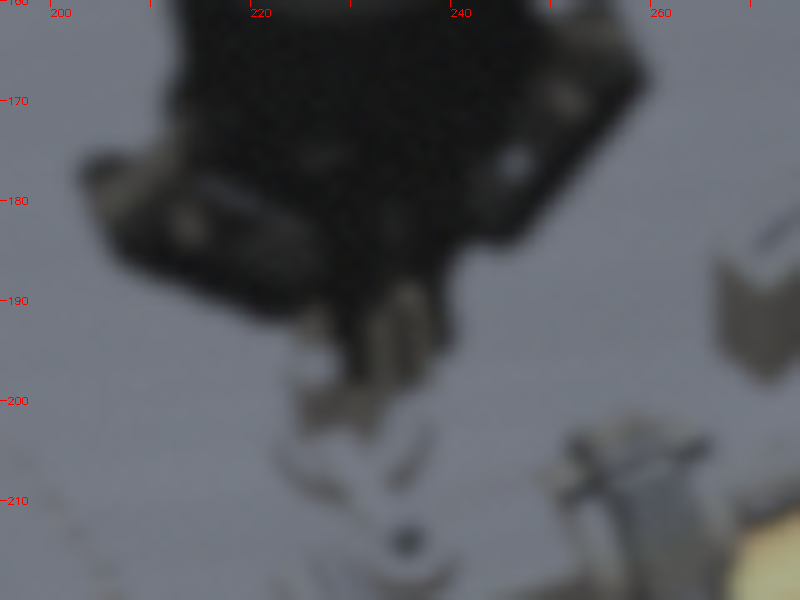

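```bash
for k in 1; do python3 -m jog '[[0.018,-0.065,0,0,0,0,-1],[0,0,0,0,0,0,-1]]';python3 -m jog '[[0.018,-0.065,0,0,0,0,-1],[0,0,0,0,0,0,-1]]';python3 -m jog '[[0.018,-0.065,0,0,0,0,-1],[0,0,0,0,0,0,-1]]'; done | grep -v rot
```

```text
t: 15.38
eef_pos: [0.5057, -0.0671, 0.1911]
contact_force: [-0.5, 0.2, -0.1]
grip_width: -0.0001
t: 15.62
eef_pos: [0.5062, -0.0691, 0.191]
contact_force: [0.4, 0.5, -0.0]
grip_width: -0.0002
t: 15.88
eef_pos: [0.5068, -0.071, 0.1911]
contact_force: [-0.8, 1.5, -0.2]
grip_width: -0.0003
```

```bash
cat > l2.py <<'E'
from ov import *
import sys
k=sys.argv[1]
p=np.mean([read_camera("scene")[0].astype(float) for _ in range(3)],0)
cv2.imwrite(f"pics/s{k}.png",np.clip(p[:,:,::-1]*1.8-60,0,255).astype(np.uint8)); crop(f"pics/s{k}.png",(200,170,270,222),11,f"pics/s{k}c.png")
s=get_state(); r=np.array(s['eef_pos'])-[.532,-.012,0]; a=np.radians(15); print(r[0]*np.cos(a)+r[1]*np.sin(a), -r[0]*np.sin(a)+r[1]*np.cos(a))
E
python3 l2.py 6
```

```text
-0.03977933853236249 -0.05039716191157267
```

View pics/s6c.png

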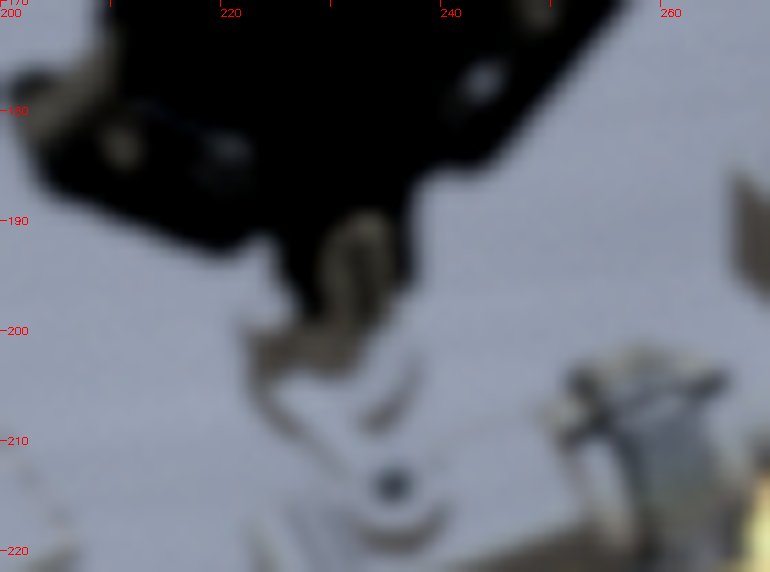

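```bash
python3 - <<'E'
import numpy as np
r=np.array([-.0397,-.0049]); d=.1
for k in range(13):
    a=k*d; R=lambda a:np.array([[np.cos(a),-np.sin(a)],[np.sin(a),np.cos(a)]])
    print(((R(a+d)-R(a))@r/.03).round(2).tolist())
E
```

```text
[0.02, -0.13]
[0.04, -0.13]
[0.05, -0.12]
[0.06, -0.12]
[0.07, -0.11]
[0.08, -0.1]
[0.09, -0.1]
[0.1, -0.09]
[0.11, -0.08]
[0.12, -0.06]
[0.12, -0.05]
[0.13, -0.04]
[0.13, -0.03]
```

```bash
python3 -m jog '[[0.02,-0.13,0,0,0,0.83,-1],[0.04,-0.13,0,0,0,0.83,-1],[0.05,-0.12,0,0,0,0.83,-1],[0.06,-0.12,0,0,0,0.83,-1],[0,0,0,0,0,0,-1]]'; python3 l2.py 7
```

```text
t: 16.65
eef_pos: [0.5116, -0.0863, 0.1909]
tcp_rot: [[0.791, 0.612, -0.0], [0.612, -0.791, -0.0], [-0.0, -0.0, -1.0]]
contact_force: [-1.0, -0.2, 0.6]
grip_width: -0.0001
-0.03871660599306541 -0.06608205743397486
```

View pics/s7c.png

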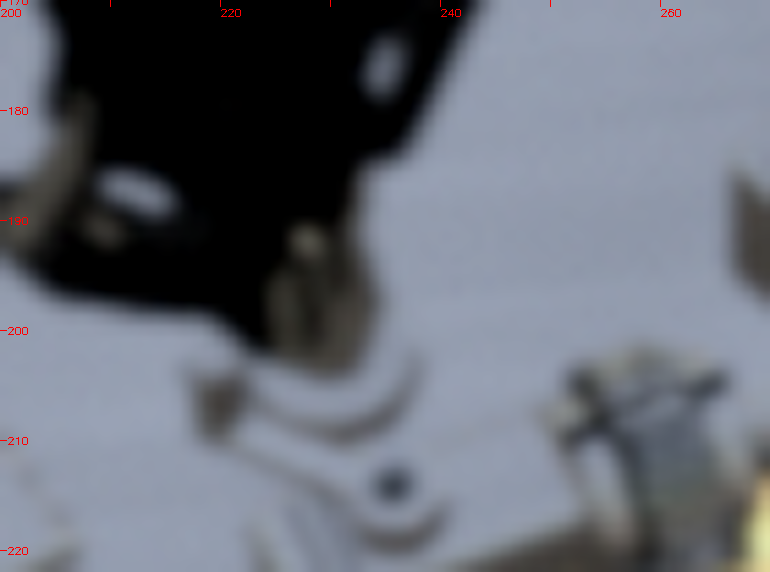

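```bash
python3 -m jog '[[0.07,-0.11,0,0,0,0.83,-1],[0.08,-0.1,0,0,0,0.83,-1],[0.09,-0.1,0,0,0,0.83,-1],[0.1,-0.09,0,0,0,0.83,-1],[0.11,-0.08,0,0,0,0.83,-1],[0,0,0,0,0,0,-1]]'; python3 l2.py 8
```

```text
t: 17.55
eef_pos: [0.5252, -0.1003, 0.1909]
tcp_rot: [[0.402, 0.915, -0.0], [0.915, -0.402, 0.0], [0.0, -0.0, -1.0]]
contact_force: [-0.9, 0.5, -0.7]
grip_width: -0.0002
-0.029374492724498914 -0.08330276944483381
```

View pics/s8c.png

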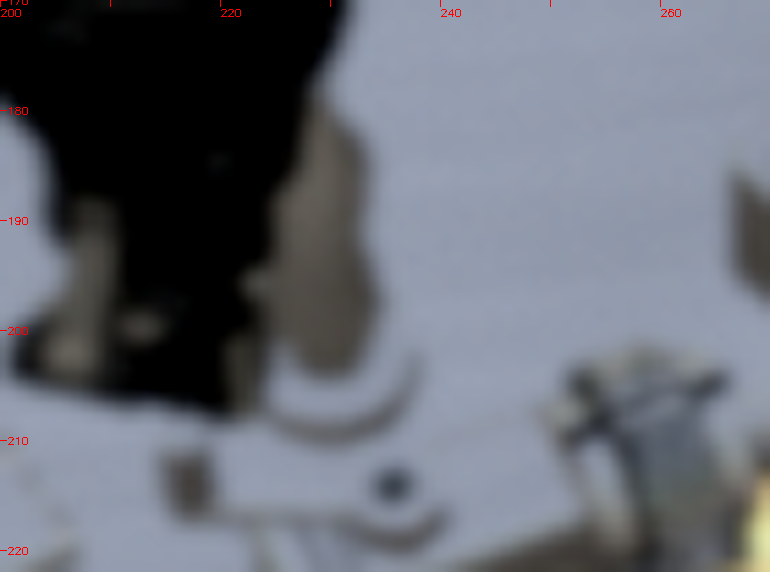

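```bash
python3 -m jog '[[0.12,-0.06,0,0,0,0.83,-1],[0.12,-0.05,0,0,0,0.83,-1],[0,0,0,0,0,0,-1]]'; python3 l2.py 9; python3 -c "
from ov import *
for t in (1.1,1.3,1.42,1.57):
  a=np.radians(15); R=np.array([[np.cos(a),-np.sin(a)],[np.sin(a),np.cos(a)]])
  p=R@np.array([-.042*np.cos(t),-.056-.042*np.sin(t)])+[.532,-.012]
  print(t,proj('scene',[*p,.184]).round(1),proj('scene',[*p,.163]).round(1))
"
```

```text
t: 18.08
eef_pos: [0.5324, -0.1035, 0.191]
tcp_rot: [[0.213, 0.977, -0.0], [0.977, -0.213, 0.0], [0.0, -0.0, -1.0]]
contact_force: [0.3, 0.3, 0.4]
grip_width: -0.0005
-0.023259876091807265 -0.08833028726522704
1.1 [215.8 207.4] [216.7 212.6]
1.3 [215.7 210.5] [216.6 215.7]
1.42 [216.  212.4] [216.8 217.5]
1.57 [216.7 214.7] [217.6 219.8]
```

View pics/s9c.png

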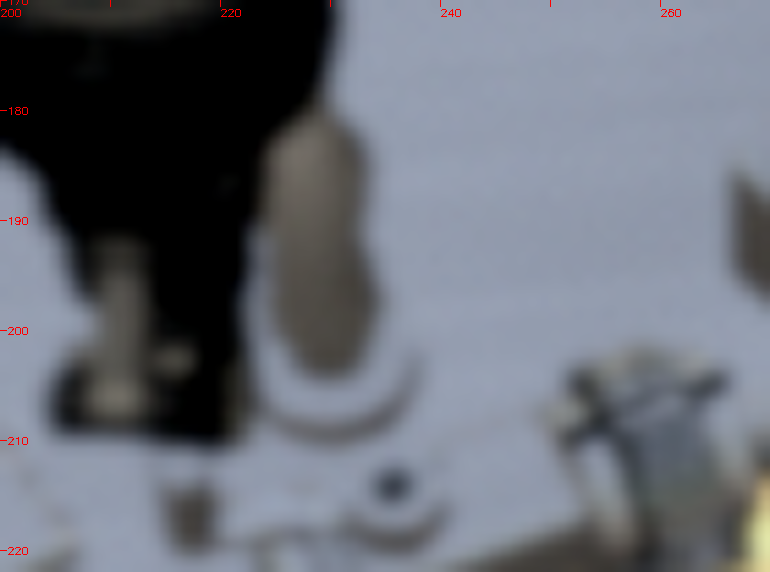

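```bash
python3 -m jog '[[0.06,-0.02,0,0,0,0.42,-1],[0,0,0,0,0,0,-1]]'|grep -v rot; python3 -m jog '[[0.06,-0.02,0,0,0,0.42,-1],[0,0,0,0,0,0,-1]]'|grep -v rot
```

```text
t: 18.48
eef_pos: [0.5341, -0.1041, 0.191]
contact_force: [0.0, -0.8, -0.4]
grip_width: -0.0001
t: 18.73
eef_pos: [0.5359, -0.1048, 0.191]
contact_force: [-0.8, -0.4, -0.0]
grip_width: 0.0001
```

```bash
python3 -m jog '[[0.05,0,0,0,0,0,-1],[0,0,0,0,0,0,-1]]'|grep -v rot; python3 -m jog '[[0.04,0.01,0,0,0,0,-1],[0,0,0,0,0,0,-1]]'|grep -v rot; python3 l2.py 10
```

```text
t: 18.98
eef_pos: [0.5375, -0.1047, 0.191]
contact_force: [-0.5, -0.8, 0.6]
grip_width: -0.0001
t: 19.23
eef_pos: [0.5388, -0.1044, 0.191]
contact_force: [0.2, -0.7, -0.1]
grip_width: 0.0001
-0.0173924507864119 -0.09105862185382303
```

View pics/s10c.png

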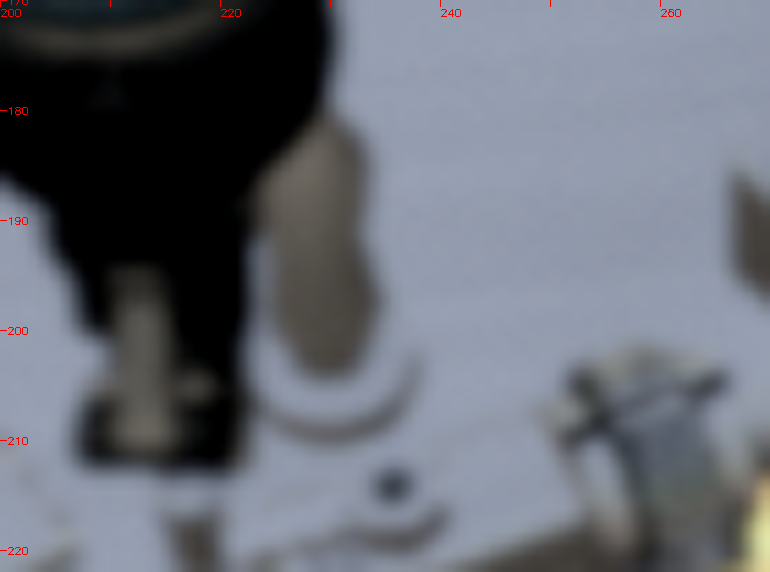

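```bash
python3 -m jog '[[0.03,0.01,0,0,0,0,-1],[0,0,0,0,0,0,-1]]'|grep -v rot; python3 -m jog '[[0.03,0.01,0,0,0,0,-1],[0,0,0,0,0,0,-1]]'|grep -v rot; python3 -m jog '[[0.03,0.01,0,0,0,0,-1],[0,0,0,0,0,0,-1]]'|grep -v rot
```

```text
t: 19.62
eef_pos: [0.5397, -0.1042, 0.191]
contact_force: [-0.7, -0.2, 0.7]
grip_width: -0.0
t: 19.88
eef_pos: [0.5406, -0.1038, 0.191]
contact_force: [-0.5, -1.0, -0.2]
grip_width: -0.0
t: 20.12
eef_pos: [0.5415, -0.1035, 0.191]
contact_force: [-0.5, 0.6, -0.1]
grip_width: 0.0001
```

```bash
python3 -m jog '[[0.03,0.01,0,0,0,0,-1],[0,0,0,0,0,0,-1]]'|grep -v rot; python3 -m jog '[[0.03,0.01,0,0,0,0,-1],[0,0,0,0,0,0,-1]]'|grep -v rot; python3 l2.py 11
```

```text
t: 20.38
eef_pos: [0.5424, -0.1033, 0.191]
contact_force: [-1.1, -0.3, -0.1]
grip_width: -0.0001
t: 20.62
eef_pos: [0.543, -0.103, 0.1909]
contact_force: [-1.8, -2.3, 0.6]
grip_width: 0.0005
-0.01288737146817664 -0.09081536768314818
```

View pics/s11c.png

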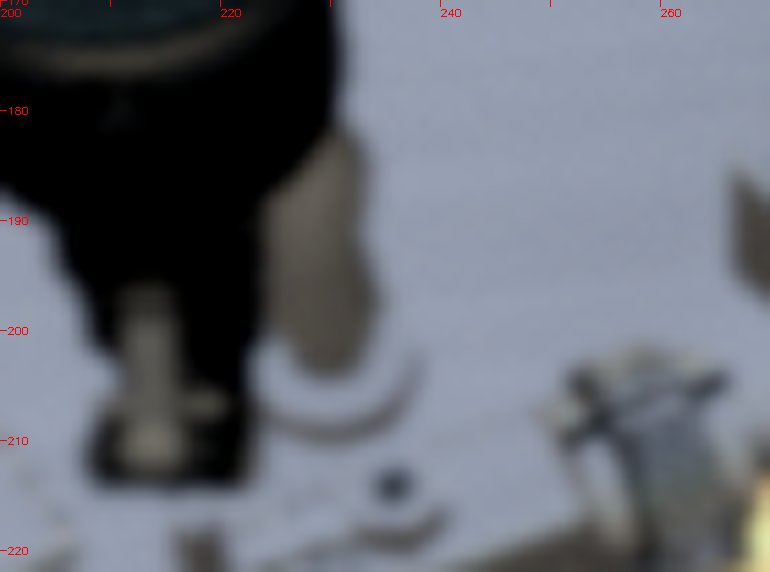

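Force is starting to rise (stop near); one more small push to confirm.

```bash
python3 -m jog '[[0.03,0.01,0,0,0,0,-1],[0,0,0,0,0,0,-1]]'|grep -v rot
```

```text
t: 21.02
eef_pos: [0.5435, -0.1029, 0.1908]
contact_force: [-4.4, -1.8, -0.3]
grip_width: -0.0001
```

```bash
python3 -m jog '[[-0.4,-0.1,0,0,0,0,-1],[-0.5,-0.13,0.3,0,0,0,-1],[0,0,1,0,0,0,-1],[-0.5,-0.5,1,0,0,0,-1],[-1,-1,0,0,0,0,-1],[-1,-1,0,0,0,0,-1],[0,-1,0,0,0,0,-1],[0,-1,0,0,0,0,-1],[0,0,0,0,0,0,-1]]'
python3 look.py 12; python3 - <<'E'
from ov import *
overlay("top","pics/top12.png",(240,175,325,230),9,"pics/t12o.png",.532,-.012,15,0,1.5708)
overlay("scene","pics/scene12.png",(200,180,280,230),9,"pics/s12o.png",.532,-.012,15,0,1.5708)
E
```

```text
t: 22.15
eef_pos: [0.4412, -0.247, 0.2606]
tcp_rot: [[0.116, 0.993, 0.001], [0.993, -0.116, -0.001], [-0.001, 0.001, -1.0]]
contact_force: [-0.6, 0.5, -0.2]
grip_width: -0.0
```

View pics/t12o.png

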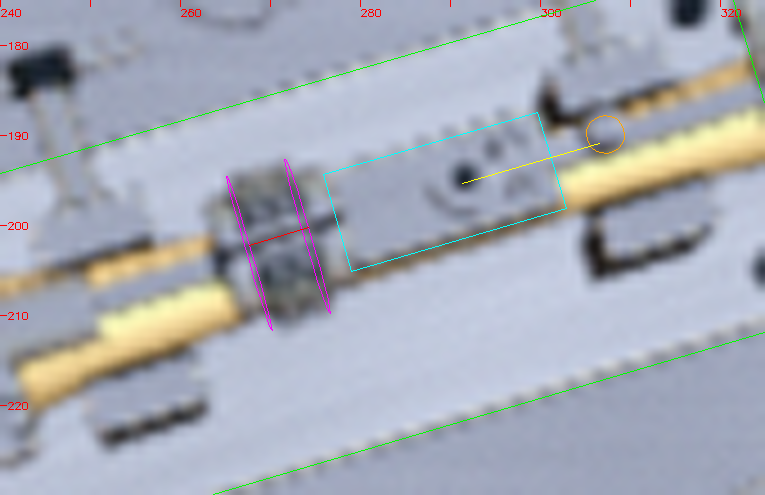

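View pics/s12o.png

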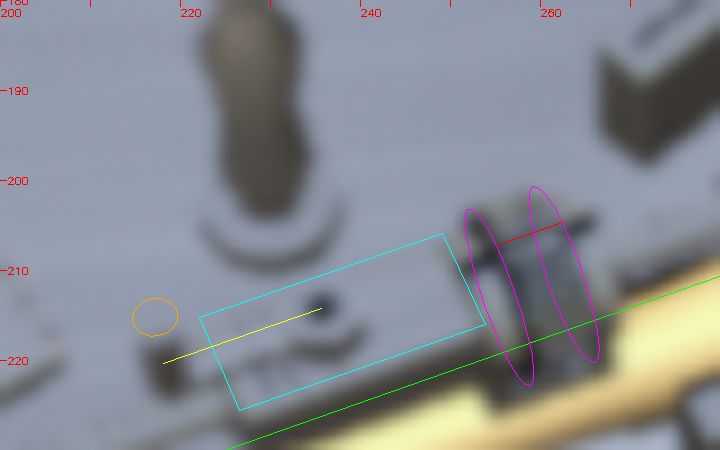

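View pics/both12.png

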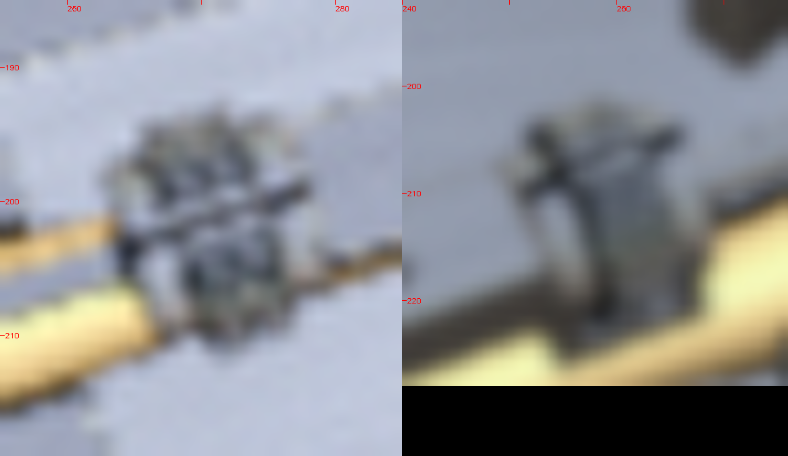

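```bash
python3 -c "
from rig import *
s=get_state();print(s['t'],s['contact_force']);print(hand_in())"
```

```text
22.75 [0.28638302 0.20535566 0.77990326]
the job is handed in; nothing more can be done
None
```

The thumbwheel is set with its engraved line between the index ridges, and the cam lever is folded along the guide. I handed the job in at 22.75 s; hand-in gives no verdict.

- **Wheel:** it started two clicks short. I rolled it one click at a time with the shut fingertips, with the downward force reading 12 N at most. After each click I lifted off and looked. The last pictures from both cameras show the line level with the ridges, and it was still there after the lever was pushed.
- **Lever:** I pushed its post round in an arc with the finger until the force rose to about 5 N at the stop. In both pictures the lever then lay close to where the model puts it when fully folded.
- **Hand and instruments:** the hand finished well clear, with only sensor noise on the force reading. In the cropped final pictures, the one instrument I looked at, the impactor, was where it started. I did not measure the positions of the instruments.
- **Less certain:** while the lever swung, the pushing force was within sensor noise, so I followed its movement by camera only. Nothing failed, but camera positions were good to only about 2 mm.

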